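# Cull the headless peg doll and run the drying board out to its mark

### The arm

A 6-joint arm with a two-finger parallel gripper is mounted at the origin on the work surface. World frame = base frame: x ahead of the robot, y to its left, z up, the work surface at z = 0. Lengths are in mm, angles in rad, forces in N, time in s.
With the tool pointing down it reaches from about 300 to 1000 mm from the base axis. Payload 5.1 kg.
Tool frame: the origin (TCP) lies at the centre of the arm's flange, where the gripper is bolted on; the fingertips stand 190 mm ahead of it and the grasp point (between the pads) lies 171 mm ahead of it (r.finger_overhang is the distance from the TCP to the fingertips, in mm); z points along the fingers, y is the line along which they close (so a half turn about z gives the same grasp; the last joint's range is limited). The gripper opens to 95 mm and grips with 3 to 60 N. Pads are 20 mm wide; open, the fingers measure 119 mm over their backs; the gripper's body (75 mm by 180 mm) begins 59 mm behind the grasp point.
Start: joints at [1.093, 0.124, 1.65, -0, 1.367, -0.083], TCP at [250.025, 599.978, 404.756] pointing down, gripper open.
Joint ranges: [-2.61, 2.61], [-1.02, 2.33], [0.03, 2.71], [-1.35, 4.49], [0.32, 2.68], [-2.91, 2.91]. Speed limits (rad/s): [2.57, 2.57, 3.14, 3.14, 3.14, 3.14].

### API

Orientations are given as a unit quaternion [x, y, z, w].
In Python, from workcell import r gives the robot as it stands.
- The arm moves only by the tool step_arm, never from a script. Its argument "rows" is a list of rows, each a list of 6 numbers: the shift along the tool's x, y, z scaled (see below), then the turn, a rotation vector about the tool's x, y, z scaled (see below). A call has 1 to 12 rows; each row is the pose to reach, as a shift and turn from the pose commanded when the call began, along the tool's axes at that moment, turning the shorter way round; what a row does not reach only later rows make up. The controller multiplies each number of a shift by 0.75 m and each number of a turn by pi rad. A row lasts 1/10 s, in which the tool goes at most 50 mm and 8.59 degrees, less where a joint would pass 70% of its speed; a pose out of reach is approached as far as the arm can. A call with a number of a shift or a turn outside -1 to 1 is refused whole. A call with a gripper value outside its range is refused whole. "gripper" is the finger opening in mm, from 0 to 95.1, set as the call begins (left out, the last holds). The fingers move at their own pace and stop on an object; "force" is the grip in N (left out, the last holds). Time passes only in rows, so rows that repeat a pose let the fingers close. It gives the time, the measured TCP pose, the force, the opening and the grip force at its end, in the units of the state.
- r.sense(): the state, without advancing time (a new reading comes with each control period).
- r.grab_frame(name): name is "scene" or "top" or "wrist"; returns (picture, depth): 420x560x3 uint8, red, green, blue; 420x560 float32, mm along the optical axis (not along the pixel's ray), 0 where there is no reading.
- r.camera_model(name): a dict with "K" (3x3 intrinsics, pixels), "pose" (4x4, takes a point from camera to world coordinates). Camera axes: x right, y down, z forward; pixel columns grow to the right and rows downward; lengths in mm; the calibration is good to about 2 mm. The wrist camera is an equidistant fisheye: a pixel r from the principal point sees the ray r / f radians off the axis. A picture is of the moment at which its call begins: read the wrist's pose just before it. camera_model takes no time and is no camera call; for the wrist camera it gives the pose at the moment of the call.
- r.job_done(): hands the job in; it is judged then, once.
The state is a dict: "clock": time; "joint_positions": joint angles; "qvel": joint speeds; "tau": joint torques, N m; "eef_pos": TCP position; "orientation": TCP orientation; "wrist_force": force on the tool from outside, world axes, zero at the start; "moment": the same for the moment, N m; "width": finger opening in mm; "grip_force": force on a finger pad.
Only numpy, scipy, OpenCV 4.12 (cv2) and the standard library are available. Lean on these libraries where they do the work, as an engineer would, in place of code of your own. Each camera call takes 0.05 s, during which the arm holds its last target. There are 200 camera calls.

### The job

On the drying board stand four painted wooden peg dolls, one of which is a faulty stub without a head: first take that stub off and put it into the grey scrap tray. Then, keeping the board on its bench, slide it straight outward with the three good dolls standing on it until its green-edged end is level with the red mark beside it; that far out it would tip by itself, so hold it level and finish while still holding it there. Don't tip the board, upset the good dolls, or disturb the glue bottle, the paint jar or the palette.

Things in the scene. Friction and masses are not known exactly. Their poses are not given: they have to be found in the camera images.
- bench: Fixed low wooden bench, 110 (its x) x 220 (its y) x 80 mm high, flat top. Origin: centre of its underside, on the table. Its +y axis is 'outward', the direction the board slides (roughly to the robot's left); its outer edge is 110 mm from the origin along +y.
- board: Loose plywood drying board, 120 (its x) x 340 (its y) x 12 mm thick, about 0.4 kg, lying flat on the bench top with its y axis along the bench's. Origin: centre of its underside. Its centre of mass is within 15 mm of its middle, so it tips once a little over half its length is beyond the bench's outer edge unless its inner end is held down. The outer (+y) end has a green painted edge; the inner (-y) end carries a grip block.
- board_grip (a point): Centre of the blue grip block fixed on top of the board, 140 mm inward (-y) of the board's middle. The block is 24 mm wide (board x), 50 mm long (board y) and stands 36 mm above the board's top face; this point is 18 mm above the board's top. It can be pinched across its 24 mm width from above. Axes as the board's.
- board_end (a point): Middle of the board's outer (green) end, at the level of its top face. Axes as the board's.
- mark: Fixed upright red slat on a wooden foot (45 x 50 x 10 mm), standing on the table beside the board's path on the bench's +x side, about 25 mm clear of it. The slat is 30 (x) x 6 (y, along the outward direction) mm and 125 mm high in all. Origin: underside centre; axes parallel to the bench's.
- mark_line (a point): The middle of the red slat at the height of the board's top face; the board's outer end must come level with this point along the outward direction (the +y axis of this point and of the bench).
- doll_a_mid (a point): A good peg doll: purple cylinder 26 mm diameter, 34 mm high, with a round wooden head of 22 mm, 54 mm tall in all, about 24 g, standing on the board. Point: on its axis, 17 mm above its foot; z up along it.
- doll_b_mid (a point): A good peg doll: purple cylinder 26 mm diameter, 34 mm high, with a round wooden head of 22 mm, 54 mm tall in all, about 24 g, standing on the board. Point: on its axis, 17 mm above its foot; z up along it.
- doll_c_mid (a point): A good peg doll: purple cylinder 26 mm diameter, 34 mm high, with a round wooden head of 22 mm, 54 mm tall in all, about 24 g, standing on the board. Point: on its axis, 17 mm above its foot; z up along it.
- stub_mid (a point): The faulty peg doll: only the purple cylinder, 26 mm diameter and 34 mm high, flat top, no head, about 20 g, standing on the board in one of the four places, which lie about 50 mm apart in a row along the board's y axis. Point: its centre, 17 mm above its foot.
- stub: The same faulty stub; origin at the centre of its foot.
- scrap: Fixed grey open scrap tray, 150 (x) x 140 (y) x 45 mm high, walls 4 mm, floor about 4 mm thick. Origin: centre of its underside on the table.
- glue: Bystander: loose white glue bottle, 56 mm diameter, 130 mm tall. Origin at its underside.
- jar: Bystander: loose red paint jar with a white lid, 60 mm diameter, 70 mm tall. Origin at its underside.
- palette: Bystander: loose white paint palette with coloured wells, 120 x 190 x 14 mm. Origin at its underside.
Things that resemble listed ones, but are neither listed nor needed, are in the scene too. What is shaped like the part that bears doll_b_mid but orange is not meant.

How it is judged:
By the outcome, as a careful person would: the job done as asked, in the order asked, and still so for the second after the job is handed in, while the arm keeps its last pose, push and grip.
It also fails if it takes over 54 s, if anything falls off the work surface, if the arm or the gripper's body presses on something with over 40 N, if the wrist force passes 120 N, or if a joint passes its speed limit or range.

## Working session

There is one attempt and no reset: what is moved stays moved. The work goes in short steps, Python scripts to look and compute and a tool call to move; the robot and the scene stay as the last step left them, time stands still between calls to the robot, and variables do not carry over. Pictures are saved under pics/ and viewed, at most 10 in all, crops included, and the job is handed in when it is done.

Besides the shell and the picture viewer there is one more tool, called after "Emit:" as a command line: name --pt "numbers of a row" for each row, then --argument value for the rest. step_arm: Moves the arm, as the interface text tells. Its arguments: {"type":"object","properties":{"rows":{"type":"array","items":{"type":"array","items":{"type":"number","minimum":-1,"maximum":1}}},"gripper":{"type":"number"},"force":{"type":"number"}},"required":["rows"]}

```bash
mkdir -p pics; cat > h.py <<'E'
import numpy as np, cv2
from workcell import r
def grab(n):
    m=r.camera_model(n); p,d=r.grab_frame(n); np.savez(f'{n}.npz',p=p,d=d,K=m['K'],T=m['pose']); return p,d,np.array(m['K']),np.array(m['pose'])
def load(n):
    z=np.load(f'{n}.npz'); return z['p'],z['d'],z['K'],z['T']
def cloud(d,K,T):
    v,u=np.mgrid[:d.shape[0],:d.shape[1]]
    c=np.stack([(u-K[0,2])/K[0,0]*d,(v-K[1,2])/K[1,1]*d,d],-1)
    return c@T[:3,:3].T+T[:3,3]
E
python3 - <<'E'
from h import *
for n in('scene','top'):
    p,d,K,T=grab(n); cv2.imwrite(f'pics/{n}.png',p[:,:,::-1]); print(n,K.tolist(),T.round(2).tolist())
s=r.sense(); print(s['clock'],s['eef_pos'],s['orientation'],s['width'])
E
```

```text
scene [[487.3962198626383, 0.0, 280.6174631400943], [0.0, 487.3962198626383, 209.85543292661677], [0.0, 0.0, 1.0]] [[-0.84, 0.34, -0.41, 1062.93], [0.53, 0.54, -0.65, 815.26], [0.0, -0.77, -0.64, 901.6], [0.0, 0.0, 0.0, 1.0]]
top [[537.3058129193665, 0.0, 277.9709963309366], [0.0, 537.3058129193665, 218.64993040097562], [0.0, 0.0, 1.0]] [[0.03, -0.99, 0.14, 342.9], [-1.0, -0.03, 0.01, 0.87], [-0.0, -0.14, -0.99, 1599.66], [0.0, 0.0, 0.0, 1.0]]
0.1 [249.93419662 599.78761899 403.62927262] [ 1.96111925e-01  9.80581087e-01 -8.86826953e-04 -2.42784878e-04] 94.87761186823575
```

View pics/top.png

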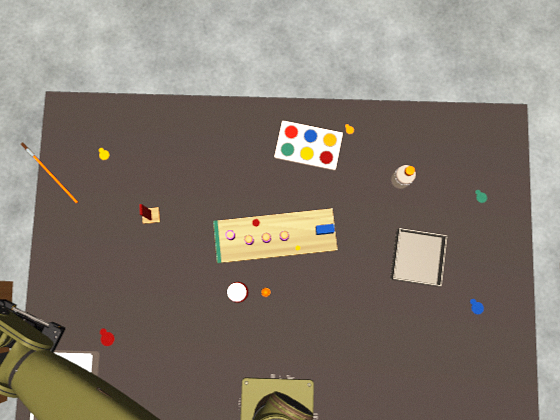

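View pics/scene.png

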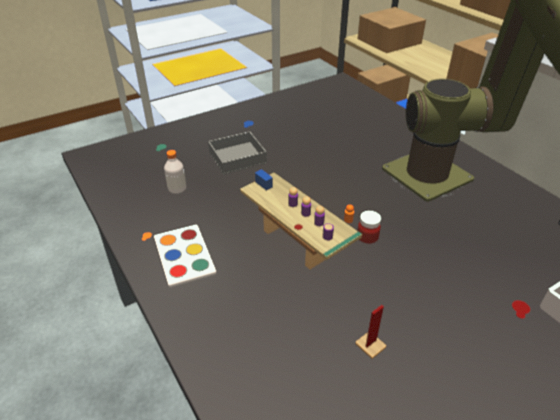

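The top view shows the board at (215–336, 210–262), with its green end at (216,241), the blue grip at (325,229) and the mark at (150,214). The tray is at (420,257), the jar at (237,292), the glue at (404,176) and the palette at (309,145).

Stub candidates in the top view are (230,235), (249,240), (267,237) and (285,236). The orange doll at (266,292) is a decoy. In the scene view the flat-topped one is the outermost, at (328,232), which matches (230,235) in the top view. I'll check that with a crop.

```bash
python3 - <<'E'
from h import *
p,d,K,T=load('scene'); a=cv2.resize(p[170:270,230:390],None,fx=4,fy=4,interpolation=cv2.INTER_CUBIC)
p2,d2,K2,T2=load('top'); b=cv2.resize(p2[200:268,205:345],None,fx=4,fy=4,interpolation=cv2.INTER_CUBIC)[:200]
b=cv2.resize(b,(640,200)); cv2.imwrite('pics/crop.png',np.vstack([a,b])[:,:,::-1])
for n,(p,d,K,T) in {'top':load('top'),'scene':load('scene')}.items():
    X=cloud(d,K,T); h=cv2.cvtColor(p,cv2.COLOR_RGB2HSV); H,S,V=h[...,0],h[...,1],h[...,2]
    reg=(X[...,0]>250)&(X[...,0]<900)&(abs(X[...,1])<450)&(d>0)
    def show(name,m):
        nn,l,st,c=cv2.connectedComponentsWithStats((m&reg).astype(np.uint8))
        for i in range(1,nn):
            if st[i,4]>8: P=X[l==i]; print(n,name,st[i,4],c[i].round(),'mean',P.mean(0).round(1),'min',np.percentile(P,5,0).round(),'max',np.percentile(P,95,0).round())
    show('blue',(H>105)&(H<125)&(S>120)&(X[...,2]>60))
    show('purple',(H>125)&(H<165)&(S>60)&(X[...,2]>90))
    show('dolltop',(X[...,2]>112)&(X[...,2]<160))
    show('green',(H>60)&(H<95)&(S>90)&(X[...,2]>60))
    show('boardtop',(abs(X[...,2]-92)<5)&(X[...,0]<700))
    show('red',((H<8)|(H>172))&(S>120)&(X[...,2]>75))
    show('tray',(X[...,2]>38)&(X[...,2]<52)&(X[...,1]<-200))
E
```

```text
top blue 159 [325. 229.] mean [ 524.3 -119.6  126.8] min [ 513. -140.  115.] max [535. -99. 134.]
top purple 36 [230. 235.] mean [501.  141.2 119. ] min [491. 132.  98.] max [514. 153. 130.]
top purple 15 [283. 239.] mean [494.3  -6.4 118.7] min [492. -15. 103.] max [498.   3. 128.]
top purple 18 [250. 242.] mean [482.9  86.3 116.4] min [478.  78.  95.] max [492.  97. 130.]
top purple 16 [267. 241.] mean [488.7  39.1 115.7] min [486.  31.  96.] max [495.  49. 128.]
top dolltop 81 [409. 170.] mean [ 695.2 -351.8  128. ] min [ 685. -363.  117.] max [ 707. -342.  135.]
top dolltop 36 [140. 209.] mean [566.2 393.8 122.1] min [553. 390. 113.] max [580. 397. 129.]
top dolltop 167 [324. 228.] mean [ 525.3 -118.5  127.7] min [ 514. -140.  121.] max [537. -96. 134.]
top dolltop 71 [229. 234.] mean [502.4 143.6 125.3] min [492. 133. 119.] max [513. 155. 131.]
top dolltop 71 [283. 235.] mean [502.7  -6.4 137.6] min [494. -16. 122.] max [513.   3. 148.]
top dolltop 69 [265. 237.] mean [495.8  43.  136.8] min [487.  33. 120.] max [507.  53. 146.]
top dolltop 71 [248. 239.] mean [489.1  90.  136.6
[... 2095 characters left out ...]
 96.]
scene boardtop 31 [177. 165.] mean [ 688.3 -337.6   91.8] min [ 677. -348.   88.] max [ 699. -328.   95.]
scene boardtop 3259 [301. 216.] mean [514.2  41.1  92.7] min [ 445. -121.   90.] max [570. 180.  96.]
scene boardtop 36 [375. 321.] mean [569.3 396.1  92. ] min [552. 394.  88.] max [583. 399.  97.]
scene red 24 [298. 226.] mean [542.7  75.3  94. ] min [537.  70.  91.] max [549.  81.  97.]
scene red 193 [376. 316.] mean [568.8 396.  104.8] min [553. 393.  79.] max [582. 398. 126.]
scene tray 215 [242. 153.] mean [ 464.8 -358.5   43.6] min [ 386. -437.   39.] max [ 541. -326.   48.]
scene tray 75 [176. 180.] mean [ 702.6 -333.3   45.3] min [ 676. -349.   40.] max [ 724. -324.   51.]
```

View pics/crop.png

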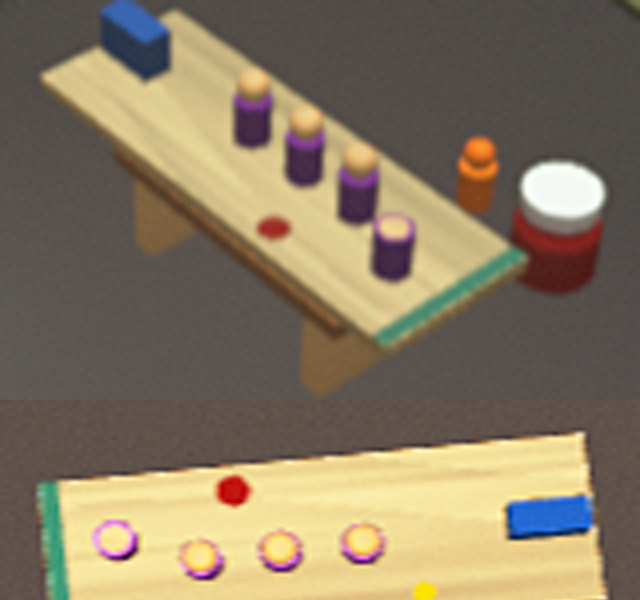

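The crop confirms that the headless, flat-topped stub is the outermost one, about (503,145), with its top at z≈126. Next I refine the board axis, the tray and the distances to travel.

```bash
cat >> h.py <<'E'
def rect(P):
    (c,s,a)=cv2.minAreaRect(np.float32(P)); return np.round(c,1),np.round(s,1),round(a,2)
E
python3 - <<'E'
from h import *
for n in('top','scene'):
    p,d,K,T=load(n); X=cloud(d,K,T)
    m=(abs(X[...,2]-92)<6)&(X[...,0]<620)&(abs(X[...,1]-30)<200)&(d>0)
    nn,l,st,c=cv2.connectedComponentsWithStats(m.astype(np.uint8)); i=1+st[1:,4].argmax()
    print(n,'board',rect(X[l==i][:,:2]))
    h=cv2.cvtColor(p,cv2.COLOR_RGB2HSV); g=(h[...,0]>60)&(h[...,0]<95)&(h[...,1]>90)&(X[...,2]>86)&(abs(X[...,1])<250)&(X[...,0]<600)
    print('green',rect(X[g][:,:2]))
    b=(h[...,0]>105)&(h[...,0]<125)&(h[...,1]>100)&(X[...,2]>122)&(abs(X[...,1])<250)&(X[...,0]<600); print('blue',rect(X[b][:,:2]))
    t=(X[...,2]>10)&(X[...,2]<50)&(X[...,1]<-290)&(X[...,1]>-480)&(X[...,0]<580)&(X[...,0]>350)&(d>0); print('tray',rect(X[t][:,:2]))
    s=((h[...,0]<8)|(h[...,0]>172))&(h[...,1]>120)&(X[...,2]>60)&(X[...,1]>350)&(X[...,1]<430); P=X[s]
    top=P[P[:,2]>118]; print('mark',rect(P[:,:2]),'top',top.mean(0).round(1))
E
```

```text
top board (array([507.5,  19.3]), array([120.6, 339.8]), 7.68)
green (array([420.3, 120.4]), array([275.9,  70.7]), 42.71)
blue (array([ 525.3, -119.4]), array([23.2, 48.5]), 6.67)
tray (array([ 468. , -385.7]), array([175.1, 206.2]), 83.37)
mark (array([566.8, 394.1]), array([31. ,  8.3]), 7.98) top [566.  394.1 124.5]
scene board (array([507.1,  18.8]), array([125.2, 343.1]), 7.66)
green (array([486.6, 181.4]), array([112.8,   9.7]), 8.41)
blue (array([ 295.8, -110.8]), array([ 50.3, 491.3]), 88.15)
tray (array([ 461.7, -402.8]), array([152.9, 152.4]), 82.96)
mark (array([567.2, 394.6]), array([32.3,  7.2]), 8.44) top [567.5 394.9 123.8]
```

```bash
cat >> h.py <<'E'
from scipy.spatial.transform import Rotation as Ro
def go(x,y,z,yaw):
    s=r.sense(); R=Ro.from_quat(s['orientation']); t=np.radians(yaw); Y=np.array([np.cos(t),np.sin(t),0]); Z=np.array([0,0,-1.]); G=Ro.from_matrix(np.stack([np.cross(Y,Z),Y,Z],1))
    sh=R.inv().apply(np.array([x,y,z])-s['eef_pos'])/750; tu=(R.inv()*G).as_rotvec()/np.pi
    print('now',s['clock'],s['eef_pos'].round(1),'F',np.round(s['wrist_force'],1),'w',round(s['width'],1),'row',sh.round(4).tolist()+tu.round(4).tolist())
E
python3 -c "
from h import *
go(503.5,145,350,7.8)"
```

```text
now 0.1 [249.9 599.8 403.6] F [ 0.3 -0.4 -0.3] w 94.9 row [-0.5453, -0.4296, 0.0722, -0.0006, 0.0003, 0.331]
```

Emit:
step_arm --pt "-0.5453 -0.4296 0.0722 0 0 0.331" --pt "-0.5453 -0.4296 0.0722 0 0 0.331" --pt "-0.5453 -0.4296 0.0722 0 0 0.331" --pt "-0.5453 -0.4296 0.0722 0 0 0.331" --pt "-0.5453 -0.4296 0.0722 0 0 0.331" --pt "-0.5453 -0.4296 0.0722 0 0 0.331" --pt "-0.5453 -0.4296 0.0722 0 0 0.331" --pt "-0.5453 -0.4296 0.0722 0 0 0.331" --pt "-0.5453 -0.4296 0.0722 0 0 0.331" --pt "-0.5453 -0.4296 0.0722 0 0 0.331" --pt "-0.5453 -0.4296 0.0722 0 0 0.331" --pt "-0.5453 -0.4296 0.0722 0 0 0.331" --gripper 56

```text
clock: 1.3
eef_pos: [504.5, 142.7, 349.6]
orientation: [0.659, 0.752, -0.001, -0.0]
wrist_force: [-0.5, 0.6, 0.7]
width: 56.3
grip_force: 0.0
```

```bash
python3 -c "
from h import *
go(503.5,145,285,7.8)
p,d,K,T=grab('wrist'); cv2.imwrite('pics/w1.png',p[:,:,::-1]); print(K.tolist(),T.round(3).tolist())
go(503.5,145,285,7.8)"
```

```text
now 1.3 [504.5 142.7 349.6] F [-0.5  0.6  0.7] w 56.3 row [0.0032, -0.0007, 0.0862, -0.0005, 0.0002, -0.0014]
[[325.19226210127806, 0.0, 281.54999358239525], [0.0, 325.19226210127806, 208.98850586233416], [0.0, 0.0, 1.0]] [[0.991, 0.127, 0.031, 496.661], [0.131, -0.958, -0.253, 212.718], [-0.003, 0.255, -0.967, 330.181], [0.0, 0.0, 0.0, 1.0]]
now 1.35 [503.9 144.1 349.9] F [ 0.2 -0.2 -0.2] w 55.7 row [0.0012, -0.0002, 0.0865, -0.0005, -0.0001, -0.0009]
```

View pics/w1.png

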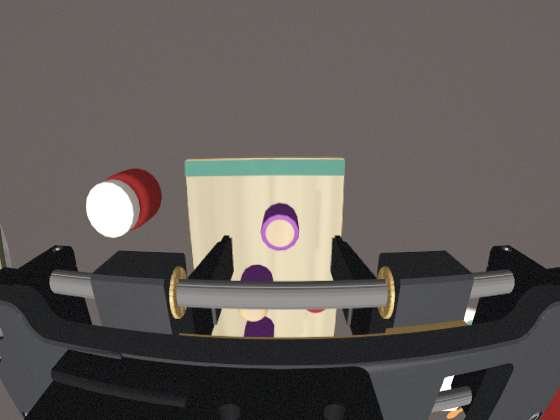

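The wrist view shows the flat stub top centred at about (280,231), between the fingers.

```bash
cat >> h.py <<'E'
def fray(u,v,z,K,T):
    q=np.array([u-K[0,2],v-K[1,2]]); a=np.hypot(*q)/K[0,0]; q=q/np.hypot(*q)*np.sin(a)
    D=T[:3,:3]@np.array([q[0],q[1],np.cos(a)]); return T[:3,3]+D*(z-T[2,3])/D[2]
E
python3 -c "
from h import *
p,d,K,T=load('wrist')
print(fray(280,231.5,126,K,T), fray(187,160,92,K,T), fray(344,159,92,K,T))"
```

```text
[504.11686589 143.77566287 126.        ] [428.39159062 178.84312492  92.        ] [545.11338955 194.42107048  92.        ]
```

Emit:
step_arm --pt "0 0 0.04 0 0 0" --pt "0 0 0.07 0 0 0" --pt "0 0 0.086 0 0 0" --pt "0 0 0.086 0 0 0" --pt "0 0 0.086 0 0 0"

```text
clock: 1.85
eef_pos: [503.6, 146.0, 286.8]
orientation: [0.657, 0.754, 0.0, 0.0]
wrist_force: [-0.1, -1.3, 0.3]
width: 56.1
grip_force: 0.0
```

Emit:
step_arm --pt "0 0 0 0 0 0" --pt "0 0 0 0 0 0" --pt "0 0 0 0 0 0" --pt "0 0 0 0 0 0" --pt "0 0 0 0 0 0" --pt "0 0 0 0 0 0" --pt "0 0 0 0 0 0" --pt "0 0 0 0 0 0" --gripper 15 --force 12

```text
clock: 2.65
eef_pos: [503.7, 145.3, 286.4]
orientation: [0.657, 0.754, 0.0, 0.0]
wrist_force: [-1.0, -0.2, 3.1]
width: 26.0
grip_force: 12.0
```

Emit:
step_arm --pt "0 0 -0.02 0 0 0" --pt "0 0 -0.06 0 0 0" --pt "0 0 -0.11 0 0 0" --pt "0 0 -0.16 0 0 0" --pt "0 0 -0.16 0 0 0"

```text
clock: 3.15
eef_pos: [504.8, 145.5, 414.0]
orientation: [0.657, 0.754, 0.005, 0.004]
wrist_force: [1.0, 0.4, 0.3]
width: 26.0
grip_force: 12.0
```

```bash
python3 -c "
from h import *
go(462,-393,400,7.8); go(462,-393,200,7.8)"
```

```text
now 3.15 [504.8 145.5 414. ] F [1.  0.4 0.3] w 26.0 row [-0.7036, -0.1542, 0.0163, 0.004, -0.0002, 0.0]
now 3.15 [504.8 145.5 414. ] F [1.  0.4 0.3] w 26.0 row [-0.7038, -0.1575, 0.283, 0.004, -0.0002, 0.0]
```

Emit:
step_arm --pt "-0.05 -0.011 0.0 0 0 0" --pt "-0.11 -0.025 0.0 0 0 0" --pt "-0.175 -0.039 0.01 0 0 0" --pt "-0.24 -0.053 0.01 0 0 0" --pt "-0.305 -0.067 0.01 0 0 0" --pt "-0.37 -0.081 0.01 0 0 0" --pt "-0.435 -0.096 0.01 0 0 0" --pt "-0.5 -0.11 0.01 0 0 0" --pt "-0.565 -0.124 0.01 0 0 0" --pt "-0.625 -0.138 0.01 0 0 0" --pt "-0.675 -0.149 0.01 0 0 0" --pt "-0.704 -0.155 0.01 0 0 0"

```text
clock: 4.35
eef_pos: [459.3, -396.1, 398.2]
orientation: [0.658, 0.753, -0.0, -0.0]
wrist_force: [0.7, 1.1, -0.4]
width: 25.6
grip_force: 12.0
```

Emit:
step_arm --pt "0 0 0 0 0 0" --pt "0 0 0.05 0 0 0" --pt "0 0 0.11 0 0 0" --pt "0 0 0.17 0 0 0" --pt "0 0 0.2 0 0 0" --pt "0 0 0.2 0 0 0" --pt "0 0 0.2 0 0 0"

```text
clock: 5.05
eef_pos: [460.7, -392.6, 249.2]
orientation: [0.657, 0.754, 0.0, -0.0]
wrist_force: [0.3, 0.0, 0.8]
width: 25.9
grip_force: 12.0
```

```bash
python3 -c "
from h import *
p,d,K,T=grab('wrist'); cv2.imwrite('pics/w2.png',p[:,:,::-1])
go(462,-393,199,7.8)"
```

```text
now 5.1 [ 461.  -393.3  250.6] F [ 0.1 -0.1  0.1] w 25.4 row [0.0003, 0.0012, 0.0688, 0.0006, 0.0006, 0.0003]
```

View pics/w2.png

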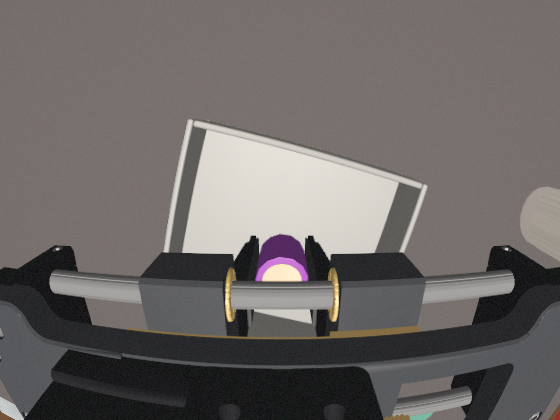

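The stub is held at (282,270), over the tray interior, with the walls at (190,120)–(425,185). Lowering it and releasing.

Emit:
step_arm --pt "0 0 0.02 0 0 0" --pt "0 0 0.04 0 0 0" --pt "0 0 0.058 0 0 0" --pt "0 0 0.067 0 0 0" --pt "0 0 0.067 0 0 0" --pt "0 0 0.067 0 0 0"

```text
clock: 5.7
eef_pos: [460.0, -393.6, 197.7]
orientation: [0.657, 0.754, 0.0, -0.0]
wrist_force: [0.5, -1.5, -0.4]
width: 25.5
grip_force: 12.0
```

Emit:
step_arm --pt "0 0 0 0 0 0" --pt "0 0 0 0 0 0" --pt "0 0 0 0 0 0" --pt "0 0 0 0 0 0" --pt "0 0 0 0 0 0" --gripper 50

```text
clock: 6.2
eef_pos: [460.1, -393.7, 198.5]
orientation: [0.657, 0.754, -0.0, 0.0]
wrist_force: [0.8, 0.5, -0.2]
width: 49.6
grip_force: 0.0
```

Emit:
step_arm --pt "0 0 -0.03 0 0 0" --pt "0 0 -0.09 0 0 0" --pt "0 0 -0.155 0 0 0" --pt "0 0 -0.22 0 0 0" --pt "0 0 -0.22 0 0 0"

```text
clock: 6.7
eef_pos: [461.5, -395.0, 373.3]
orientation: [0.657, 0.754, -0.001, 0.008]
wrist_force: [-0.4, -0.4, 1.1]
width: 50.0
grip_force: 0.0
```

```bash
python3 -c "
from h import *
go(526,-119,355,7.8)
p,d,K,T=grab('scene'); X=cloud(d,K,T); h=cv2.cvtColor(p,cv2.COLOR_RGB2HSV)
m=(h[...,0]>125)&(h[...,0]<165)&(h[...,1]>60)&(d>0)&(X[...,1]<-300)&(X[...,1]>-480)&(X[...,2]<80)
P=X[m]; print(len(P),P.mean(0).round(),P.max(0).round())"
```

```text
now 6.7 [ 461.5 -395.   373.3] F [-0.4 -0.4  1.1] w 50.0 row [0.3531, 0.135, 0.0211, 0.003, 0.0041, 0.0]
43 [ 464. -387.   27.] [ 472. -377.   42.]
```

Emit:
step_arm --pt "0.06 0.023 0 0 0 0" --pt "0.12 0.046 0 0 0 0" --pt "0.18 0.069 0.01 0 0 0" --pt "0.24 0.092 0.01 0 0 0" --pt "0.3 0.115 0.02 0 0 0" --pt "0.353 0.135 0.02 0 0 0" --pt "0.353 0.135 0.02 0 0 0" --pt "0.353 0.135 0.02 0 0 0"

```text
clock: 7.55
eef_pos: [524.2, -116.7, 346.8]
orientation: [0.657, 0.754, -0.001, -0.001]
wrist_force: [-0.2, -0.5, -0.3]
width: 50.0
grip_force: 0.0
```

```bash
python3 -c "
from h import *
p,d,K,T=grab('wrist'); h=cv2.cvtColor(p,cv2.COLOR_RGB2HSV); cv2.imwrite('pics/w3.png',p[:,:,::-1])
m=((h[...,0]>105)&(h[...,0]<125)&(h[...,1]>120)&(h[...,2]>60)).astype(np.uint8)
n,l,st,c=cv2.connectedComponentsWithStats(m)
for i in range(1,n):
    if st[i,4]>100: print(st[i],c[i].round(1))
go(526,-119,285,7.8)"
```

```text
[517 189  22  31 516] [527.5 203.8]
[ 268  195   36   80 2787] [285.1 234.6]
now 7.6 [ 524.2 -117.7  347.2] F [-0.3 -0.1 -0.1] w 50.2 row [-0.0021, 0.0023, 0.0829, -0.0006, -0.0001, 0.0002]
```

View pics/w3.png

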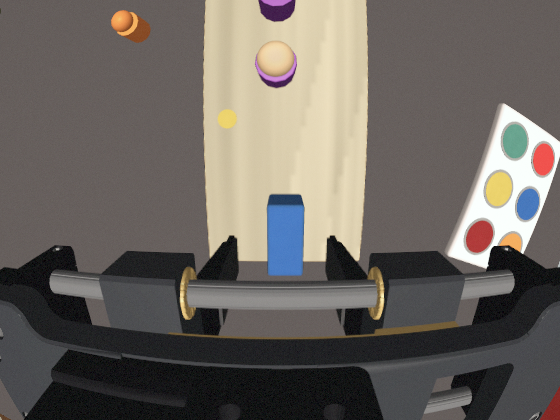

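The blue block's top face spans (267–304, 205–275), between the open fingers. The nearest doll is clear at (276,62).

```bash
python3 -c "
from h import *
p,d,K,T=load('wrist')
Q=np.array([fray(u,v,128,K,T) for u,v in((267.5,205),(304,205),(268,275),(303,275))]); print(Q.round(1),Q.mean(0)); c=Q.mean(0)
go(c[0],c[1],285,7.7)"
```

```text
[[ 513.3  -97.4  128. ]
 [ 536.1  -94.2  128. ]
 [ 519.7 -146.1  128. ]
 [ 543.3 -142.8  128. ]] [ 528.09347093 -120.13420562  128.        ]
now 7.6 [ 524.2 -117.7  347.2] F [-0.3 -0.1 -0.1] w 50.2 row [-0.004, 0.0048, 0.0829, -0.0006, -0.0001, 0.0007]
```

Emit:
step_arm --pt "-0.004 0.0045 0.02 0 0 0" --pt "-0.004 0.0045 0.045 0 0 0" --pt "-0.004 0.0045 0.07 0 0 0" --pt "-0.004 0.0045 0.083 0 0 0" --pt "-0.004 0.0045 0.083 0 0 0" --pt "-0.004 0.0045 0.083 0 0 0"

```text
clock: 8.2
eef_pos: [528.3, -120.8, 286.1]
orientation: [0.658, 0.753, -0.0, -0.0]
wrist_force: [0.3, 0.2, 0.7]
width: 50.3
grip_force: 0.0
```

Emit:
step_arm --pt "0 0 0 0 0 0" --pt "0 0 0 0 0 0" --pt "0 0 0 0 0 0" --pt "0 0 0 0 0 0" --pt "0 0 0 0 0 0" --pt "0 0 0 0 0 0" --pt "0 0 0 0 0 0" --pt "0 0 0 0 0 0" --gripper 15 --force 45

```text
clock: 9.0
eef_pos: [528.2, -120.1, 286.6]
orientation: [0.657, 0.754, -0.0, -0.0]
wrist_force: [-4.2, 0.6, 5.5]
width: 23.5
grip_force: 45.0
```

```bash
python3 -c "
from h import *
s=r.sense(); t=np.radians(7.8); u=np.array([-np.sin(t),np.cos(t)]); e=s['eef_pos'][:2]+194*u
go(e[0],e[1],s['eef_pos'][2],7.8)
p,d,K,T=grab('top');go(e[0],e[1],s['eef_pos'][2],7.8)"
```

```text
now 9.0 [ 528.2 -120.1  286.6] F [-4.2  0.6  5.5] w 23.5 row [0.2587, 0.0001, -0.0001, -0.0001, 0.0001, 0.0001]
now 9.05 [ 528.2 -120.1  286.5] F [-4.4 -0.6  4.7] w 24.0 row [0.2587, 0.0001, -0.0001, -0.0002, 0.0001, 0.0001]
```

Emit:
step_arm --pt "0.001 0 0 0 0 0" --pt "0.003 0 0 0 0 0" --pt "0.006 0 0 0 0 0" --pt "0.01 0 0 0 0 0" --pt "0.015 0 0 0 0 0" --pt "0.021 0 0 0 0 0" --pt "0.028 0 0 0 0 0" --pt "0.035 0 0 0 0 0" --pt "0.042 0 0 0 0 0" --pt "0.048 0 0 0 0 0" --pt "0.053 0 0 0 0 0" --pt "0.056 0 0 0 0 0"

```text
clock: 10.25
eef_pos: [522.9, -78.6, 286.6]
orientation: [0.657, 0.754, -0.0, 0.001]
wrist_force: [0.7, -5.5, 3.3]
width: 24.0
grip_force: 45.0
```

```bash
cat >> h.py <<'E'
def check():
    p,d,K,T=grab('top'); X=cloud(d,K,T); h=cv2.cvtColor(p,cv2.COLOR_RGB2HSV); q,e,K2,T2=grab('scene'); X2=cloud(e,K2,T2); h2=cv2.cvtColor(q,cv2.COLOR_RGB2HSV)
    for n,Y,g,dd in(('top',X,h,d),('scene',X2,h2,e)):
        reg=(Y[...,0]>400)&(Y[...,0]<610)&(Y[...,1]<450)&(Y[...,1]>-250)&(dd>0)
        m=reg&(g[...,0]>60)&(g[...,0]<95)&(g[...,1]>90)&(Y[...,2]>70); print(n,'green',rect(Y[m][:,:2]),Y[m].mean(0).round(1))
        k,l,st,c=cv2.connectedComponentsWithStats((reg&(abs(Y[...,2]-92)<6)).astype(np.uint8)); i=1+st[1:,4].argmax()
        P=Y[l==i]; A=np.c_[P[:,:2],np.ones(len(P))]; print(' board',rect(P[:,:2]),'slope',np.linalg.lstsq(A,P[:,2],rcond=None)[0][:2].round(4))
        k,l,st,c=cv2.connectedComponentsWithStats((reg&(Y[...,2]>130)&(Y[...,2]<160)).astype(np.uint8))
        for i in range(1,k):
            if st[i,4]>8: print(' head',Y[l==i].mean(0).round(1))
E
python3 -c "
from h import *
go(501.9,72.1,286.5,7.8); check(); s=r.sense(); print(s['moment'])"
```

```text
now 10.25 [522.9 -78.6 286.6] F [ 0.7 -5.5  3.3] w 24.0 row [0.2029, -0.0004, -0.0002, 0.0005, 0.0006, 0.0001]
top green (array([452.1,  82.9]), array([328. , 110.8]), 78.38) [480.4 218.7  93.9]
 board (array([497.7,  98.8]), array([120.8, 263.5]), 7.83) slope [-0.0009 -0.0002]
 head [499.8  34.2 142.8]
 head [492.6  83.7 142.3]
 head [485.6 131.7 142.2]
scene green (array([478.7, 223.3]), array([116.2,   9.6]), 9.73) [480.2 222.7  93.1]
 board (array([503.5,  60.6]), array([123.9, 343.9]), 7.9) slope [-0.006  -0.0018]
 head [525.1 -73.  143.1]
 head [503.2  38.3 140.8]
 head [496.5  88.3 140.4]
 head [489.1 135.5 140.9]
[-0.6746431   0.28392024  0.16636752]
```

Emit:
step_arm --pt "0.002 0 0 0 0 0" --pt "0.006 0 0 0 0 0" --pt "0.012 0 0 0 0 0" --pt "0.019 0 0 0 0 0" --pt "0.026 0 0 0 0 0" --pt "0.033 0 0 0 0 0" --pt "0.04 0 0 0 0 0" --pt "0.047 0 0 0 0 0" --pt "0.054 0 0 0 0 0" --pt "0.061 0 0 0 0 0" --pt "0.068 0 0 0 0 0" --pt "0.075 0 0 0 0 0"

```text
clock: 11.55
eef_pos: [515.2, -23.0, 286.6]
orientation: [0.657, 0.754, -0.0, 0.001]
wrist_force: [1.0, -6.4, 4.1]
width: 23.7
grip_force: 45.0
```

Emit:
step_arm --pt "0.007 0 0 0 0 0" --pt "0.014 0 0 0 0 0" --pt "0.021 0 0 0 0 0" --pt "0.028 0 0 0 0 0" --pt "0.035 0 0 0 0 0" --pt "0.042 0 0 0 0 0" --pt "0.049 0 0 0 0 0" --pt "0.056 0 0 0 0 0" --pt "0.062 0 0 0 0 0" --pt "0.067 0 0 0 0 0" --pt "0.071 0 0 0 0 0" --pt "0.073 0 0 0 0 0"

```text
clock: 12.75
eef_pos: [507.7, 31.3, 286.6]
orientation: [0.657, 0.754, -0.0, 0.001]
wrist_force: [0.7, -5.6, 4.4]
width: 23.8
grip_force: 45.0
```

```bash
python3 -c "
from h import *
go(501.9,72.1,286.5,7.8); check(); s=r.sense(); print(s['moment'])
go(501.9,72.1,286.5,7.8)"
```

```text
now 12.75 [507.7  31.3 286.6] F [ 0.7 -5.6  4.4] w 23.8 row [0.055, -0.0003, 0.0001, 0.0003, 0.0005, 0.0]
top green (array([466. , 331.1]), array([120.4,  12.3]), 7.5) [465.  331.3  92.3]
 board (array([480.8, 223.1]), array([120.4, 235.4]), 8.01) slope [-0.0003 -0.0011]
 head [485.  143.5 141.9]
 head [477.7 193.6 141.8]
 head [470.4 240.6 142.6]
scene green (array([464.8, 332.4]), array([116.8,   9.9]), 8.02) [466.8 332.5  93. ]
 board (array([488.3, 171.4]), array([124.5, 341.5]), 7.83) slope [-0.0051 -0.0022]
 head [491.9  35.7 142.2]
 head [527.1  38.6 142.8]
 head [488.6 148.  140.9]
 head [481.6 197.8 140.7]
 head [474.5 245.1 140.8]
[-0.84691492  0.22982504  0.18569356]
now 12.85 [507.7  31.3 286.6] F [ 0.8 -4.6  4.4] w 23.7 row [0.0549, -0.0003, 0.0001, 0.0003, 0.0003, -0.0]
```

Emit:
step_arm --pt "0.002 0 0 0 0 0" --pt "0.006 0 0 0 0 0" --pt "0.012 0 0 0 0 0" --pt "0.019 0 0 0 0 0" --pt "0.026 0 0 0 0 0" --pt "0.033 0 0 0 0 0" --pt "0.04 0 0 0 0 0" --pt "0.045 0 0 0 0 0" --pt "0.048 0 0 0 0 0" --pt "0.05 0 0 0 0 0" --pt "0.05 0 0 0 0 0" --pt "0.05 0 0 0 0 0"

```text
clock: 14.05
eef_pos: [502.7, 68.4, 286.7]
orientation: [0.657, 0.754, -0.0, 0.001]
wrist_force: [1.4, -5.8, 5.4]
width: 23.5
grip_force: 45.0
```

```bash
python3 -c "
from h import *
go(501.9,72.1,286.5,7.8); check()
t=np.radians(7.8); u=np.array([-np.sin(t),np.cos(t)])
for n in('top','scene'):
    p,d,K,T=load(n); X=cloud(d,K,T); h=cv2.cvtColor(p,cv2.COLOR_RGB2HSV)
    reg=(X[...,0]>400)&(X[...,0]<620)&(X[...,1]>330)&(X[...,1]<440)&(d>0)
    s=reg&((h[...,0]<8)|(h[...,0]>172))&(h[...,1]>120)&(X[...,2]>60)
    g=reg&(h[...,0]>60)&(h[...,0]<95)&(h[...,1]>90)&(X[...,2]>86)&(X[...,0]<560)
    # rays of all pixels onto z=92 for green
    v,w=np.nonzero(g); D=np.stack([(w-K[0,2])/K[0,0],(v-K[1,2])/K[1,1],np.ones(len(v))],-1)@T[:3,:3].T; C=T[:3,3]
    G=C+D*((92-C[2])/D[:,2])[:,None]
    print(n,'mark u',np.percentile(X[s][:,:2]@u,[2,25,50,75,98]).round(1),'green depth',np.percentile(X[g][:,:2]@u,[2,50,98]).round(1),'ray',np.percentile(G[:,:2]@u,[2,50,98]).round(1))
q=load('scene')[0]; c=cv2.resize(q[200:380,260:460],None,fx=3,fy=3,interpolation=cv2.INTER_CUBIC)
tp=load('top')[0]; c2=cv2.resize(tp[190:262,120:200],(600,540),interpolation=cv2.INTER_CUBIC)
cv2.imwrite('pics/end.png',cv2.resize(np.hstack([c,c2]),(800,360))[:,:,::-1])"
```

```text
now 14.05 [502.7  68.4 286.7] F [ 1.4 -5.8  5.4] w 23.5 row [0.005, -0.0004, 0.0002, 0.0003, 0.0004, -0.0]
top green (array([432.1, 225.5]), array([335.8, 111.5]), 79.0) [459.4 360.1  95.7]
 board (array([475.4, 265.6]), array([121. , 223.7]), 7.97) slope [-0.0006 -0.0012]
 head [479.7 180.8 142. ]
 head [472.6 230.2 142.2]
 head [466. 278. 142.]
scene green (array([461.1, 369.8]), array([116.4,  10.1]), 7.35) [461.9 369.6  92.9]
 board (array([482.6, 207.4]), array([125.7, 342.3]), 7.82) slope [-0.0049 -0.0025]
 head [487.5  73.6 142.5]
 head [521.6  75.5 142.2]
 head [483.5 185.  140.6]
 head [476.6 233.9 140.8]
 head [469.4 281.9 141. ]
top mark u [309.5 310.8 311.5 312.4 316.3] green depth [298.1 302.8 308.3] ray [298.2 302.9 308.1]
scene mark u [311.1 314.7 315.6 316.1 317.2] green depth [299.2 303.4 307.9] ray [299.2 303.1 306.9]
```

View pics/end.png

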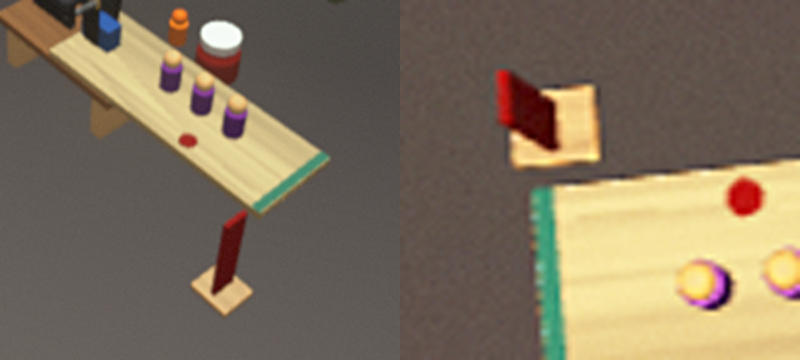

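The end is about 4.3 mm short of the slat's middle. The dolls are upright and the board is level.

Emit:
step_arm --pt "0.001 0 0 0 0 0" --pt "0.003 0 0 0 0 0" --pt "0.005 0 0 0 0 0" --pt "0.006 0 0 0 0 0" --pt "0.006 0 0 0 0 0" --pt "0.006 0 0 0 0 0" --pt "0.006 0 0 0 0 0" --pt "0.006 0 0 0 0 0"

```text
clock: 14.95
eef_pos: [502.1, 72.7, 286.7]
orientation: [0.657, 0.754, -0.0, 0.001]
wrist_force: [1.4, -5.6, 4.6]
width: 23.5
grip_force: 45.0
```

```bash
python3 -c "
from h import *
check(); s=r.sense(); print(s['eef_pos'],s['wrist_force'],s['qvel'].round(3) if hasattr(s['qvel'],'round') else s['qvel'])
t=np.radians(7.8); u=np.array([-np.sin(t),np.cos(t)])
for n in('top','scene'):
    p,d,K,T=load(n); X=cloud(d,K,T); h=cv2.cvtColor(p,cv2.COLOR_RGB2HSV)
    g=(X[...,0]>400)&(X[...,0]<560)&(X[...,1]>330)&(X[...,1]<440)&(d>0)&(h[...,0]>60)&(h[...,0]<95)&(h[...,1]>90)&(X[...,2]>86)
    print(n,np.percentile(X[g][:,:2]@u,[2,50,98]).round(1))"
```

```text
top green (array([460.1, 372.8]), array([117.7,  11.7]), 8.07) [458.9 372.7  91.9]
 board (array([474.7, 270.5]), array([120.9, 222.9]), 8.06) slope [-0.0003 -0.001 ]
 head [479.4 185.5 142.1]
 head [472.9 235.  141.5]
 head [465.3 282.6 141.6]
scene green (array([459.6, 374.1]), array([120.3,  10.4]), 8.5) [461.  373.7  92.7]
 board (array([483.1, 211.7]), array([124.1, 341.7]), 7.85) slope [-0.0047 -0.0034]
 head [487.9  79.3 140.5]
 head [520.4  79.4 142. ]
 head [483.4 189.1 140.9]
 head [476.1 238.3 141.1]
 head [469.3 286.4 140.8]
[502.07062112  72.70178613 286.71670654] [ 1.2864026  -6.07437847  5.55777715] [ 0.001 -0.001  0.001  0.     0.001 -0.   ]
top [302.1 306.7 312.2]
scene [303.3 307.8 312. ]
```

The board end is at u≈313–314 and the slat's middle at 313.6. The board is level and at rest, all three dolls are standing, and the grip is still held.

```bash
python3 -c "
from workcell import r
print(r.job_done())"
```

```text
the job is handed in; nothing more can be done
None
```

I put the stub in the scrap tray, then slid the board out until its green end was level with the red mark (within about 1 mm by the cameras), with the three good dolls standing and the arm still holding it level, and handed the job in at about 15 s.

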